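Change over the tilt-out bins at the sprayer assembly bench

TASK

We are changing from the gold pumps to the wooden caps. First push the narrow tilt-out bin, which was left hanging open, back until it clicks fully home; then tip the wide bin forward, all the way down to its stop, so that its caps can be reached. Leave the medium bin shut.

Things in the scene. Friction and masses are not known exactly. Their poses are not given: they have to be found in the camera images.
- narrow_stand: Fixed aluminium stand of the narrowest of three blue tilt-out bins (bin 56 mm wide, gold pumps in it; stand 74 wide in y, x -35 to +105, 85 high). Origin: on the bench under the bin's pivot, mid-width; x from the bin's front to its back, z up. Pivot axis along y at x 0, z 20. Bin shut: flat front upright, outer face x -6, inner x 0, lip (top edge) z 135; back at x 80, z 95; open on top.
- narrow_bin (a joint): Tilt of the narrow bin, rad: 0 = upright, shut, clicked home; 0.8 = tipped fully forward (its lip towards the stand's -x) against a stop. Starts hanging open, 0.5 to 0.8. Friction holds it where it is left; over about the last 0.1 rad its weight also draws it home against its rear stop, where it stays. Moving it takes about 1 N at the lip.
- wide_stand: Stand of the widest of the three blue bins (stand 142 mm wide; bin 124 mm wide outside, 114 mm inside). All other sizes, origin and axes as for the narrow one. Wooden caps lie in the rear half of the bin, tops at z 52; between them and the inner face of the front (x 0) 45 mm are free from the lip down to the bin's floor at z 20.
- wide_bin (a joint): Tilt of the wide bin, rad: 0 = shut, 0.8 = tipped fully forward against its stop. Starts shut, kept there by weight and friction. Pulling at the inside of its front, 30 mm below the lip, takes about 4 N at first, then less; tipped to its stop it stays there.
- medium_bin (a joint): Tilt of the third blue bin (84 mm wide, silver caps in it; stand 102 mm wide), same sizes otherwise. Starts shut (0) and is to stay shut. The three stands are in a row, in any order, about 220 mm apart, the bins' fronts facing the robot.
Things that resemble listed ones, but are neither listed nor needed, are in the scene too. Leave any green or orange look-alike of the narrow_stand alone.

How it is judged:
On the way, in this order (a step that is already met when the one before it is completed fails the run):
1. the narrow bin is pushed back until it clicks home (value of joint narrow_bin below 0.1 rad), for 0.2 s.
2. then the wide bin is tipped forward to its stop (value of joint wide_bin above 0.62 rad), for 0.2 s.
At the end, for the whole second after the job is handed in: The narrow bin is shut (within 0.1 rad of home), the wide bin is tipped forward more than 0.62 rad (stop at 0.8), and the medium bin is shut (under 0.1 rad) (value of joint each of narrow_bin, medium_bin below 0.1 rad and value of joint wide_bin above 0.62 rad); the robot touches nothing.
It fails at once if the medium bin is tipped open (value of joint medium_bin above 0.2 rad).
It also fails if it takes over 45 s, if anything falls off the work surface, if the arm or the gripper's body presses on something with over 40 N, if the wrist force passes 120 N, or if a joint passes its speed limit or range.

ROBOT

A 7-joint arm with a two-finger parallel gripper is mounted at the origin on the work surface. World frame = base frame: x ahead of the robot, y to its left, z up, the work surface at z = 0. Lengths are in m, angles in rad, forces in N, time in s.
With the tool pointing down it reaches from about 0.4 to 0.85 m from the base axis. Payload 4.4 kg.
Tool frame: the origin (TCP) lies midway between the tips of the shut fingers; the grasp point (between the pads) lies 19 mm behind it; z points along the fingers, y is the line along which they close (so a half turn about z gives the same grasp; the last joint's range is limited). The gripper opens to 94 mm and grips with 3 to 60 N. Pads are 16 mm wide; open, the fingers measure 119 mm over their backs; the gripper's body (75 mm by 177 mm) begins 78 mm behind the grasp point.
Start: joints at [-0.066, 0.628, 0.038, 1.517, -0.027, 0.996, -0.02], TCP at [0.65, 0, 0.205] pointing down, gripper open.
Joint ranges: [-3.06, 3.06], [-0.37, 2.12], [-1.25, 1.32], [0.18, 2.47], [-1.1, 4.24], [0.23, 1.98], [-2.94, 2.94]. Speed limits (rad/s): [2.57, 2.57, 3.14, 3.14, 3.14, 3.14, 3.14].

INTERFACE

Orientations are given as a 3x3 rotation matrix whose columns are the frame's x, y, z axes.
In Python, from plant import bot, cams, finish_job gives the robot as it stands.
- The arm moves only by the tool carry_out, never from a script. Its argument "steps" is a list of rows, each a list of 3 entries, a list of its own where there are three numbers: the turn, a rotation vector about the tool's x, y, z in rad, then the shift along the tool's x, y, z in mm, then the closure, from -1 (fully open) to 1 (shut). In form: [[[ax, ay, az], [dx, dy, dz], grip], ...]. A call has 1 to 20 rows; each row shifts and turns the commanded pose from where the row before left it, along the tool's axes as they then stand; what a row does not reach is not made up. A row lasts 1/8 s, in which the tool goes at most 62.5 mm and 10.7 degrees, less where a joint would pass 70% of its speed; a pose out of reach is approached as far as the arm can. A call is refused whole if a number of a shift passes 62.5 or a number of a turn 0.188, either way. A call with a gripper value outside its range is refused whole. The fingers move at their own pace and stop on an object; "force" is the grip in N (left out, the last holds). Time passes only in rows, so rows that do not move let the fingers close. It gives the time, the measured TCP pose, the force, the opening and the grip force at its end, in the units of the state.
- bot.get_obs(): the state, without advancing time (a new reading comes with each control period).
- cams.capture(name): name is "scene" or "side" or "wrist"; returns the picture (384x512x3 uint8, blue, green, red); there is no depth.
- cams.camera_params(name): a dict with "fx", "fy", "cx", "cy" (pixels), "T" (4x4, takes a point from camera to world coordinates). Camera axes: x right, y down, z forward; pixel columns grow to the right and rows downward; lengths in m; the calibration is good to about 2 mm. A picture is of the moment at which its call begins: read the wrist's pose just before it. camera_params takes no time and is no camera call; for the wrist camera it gives the pose at the moment of the call.
- finish_job(): hands the job in; it is judged then, once.
The state is a dict: "t": time; "joint_positions": joint angles; "joint_velocities": joint speeds; "tau": joint torques, N m; "ee_pos": TCP position; "orientation": TCP orientation; "force": force on the tool from outside, world axes, zero at the start; "torque": the same for the moment, N m; "gripper_width": finger opening in m; "grasp_force": force on a finger pad.
Only numpy, scipy, OpenCV 4.12 (cv2) and the standard library are available. Lean on these libraries where they do the work, as an engineer would, in place of code of your own. Each camera call takes 0.05 s, during which the arm holds its last target. There are 200 camera calls.

## Working session

There is one attempt and no reset: what is moved stays moved. The work goes in short steps, Python scripts to look and compute and a tool call to move; the robot and the scene stay as the last step left them, time stands still between calls to the robot, and variables do not carry over. Pictures are saved under pics/ and viewed, at most 10 in all, crops included, and the job is handed in when it is done.

Besides the shell and the picture viewer there is one more tool, called after "Request:" as name([rows], argument=value, ...), one row to a line, values as JSON. carry_out: Moves the arm, as the interface text tells. Its arguments: {"type":"object","properties":{"steps":{"type":"array","items":{"type":"array"}},"force":{"type":"number"}},"required":["steps"]}

```bash
mkdir -p pics; python3 - <<'E'
from plant import bot,cams
import cv2,numpy as np
for n in("scene","side"):
    im=cams.capture(n);cv2.imwrite(f"pics/{n}0.png",im)
    p=cams.camera_params(n);print(n,p["fx"],p["cx"],p["cy"],np.round(p["T"],3).tolist())
o=bot.get_obs();print(o["t"],o["ee_pos"],np.round(o["orientation"],3).tolist(),o["gripper_width"])
E
```

```text
scene 474.28867045969145 255.38105591977174 198.20829299401316 [[-0.802, 0.35, -0.483, 0.916], [0.597, 0.494, -0.633, 0.642], [0.017, -0.796, -0.605, 0.637], [0.0, 0.0, 0.0, 1.0]]
side 349.3251764271745 247.8434004168343 194.74030880831108 [[-0.882, -0.29, 0.37, 0.185], [-0.47, 0.54, -0.698, 0.493], [0.002, -0.79, -0.613, 0.481], [0.0, 0.0, 0.0, 1.0]]
0.1 [6.49405115e-01 4.46868961e-05 2.04669199e-01] [[0.0, 1.0, -0.002], [1.0, -0.0, 0.0], [0.0, -0.002, -1.0]] 0.09411510516150384
```

View pics/scene0.png

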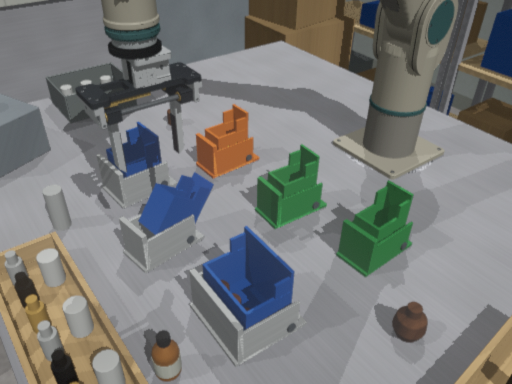

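View pics/side0.png

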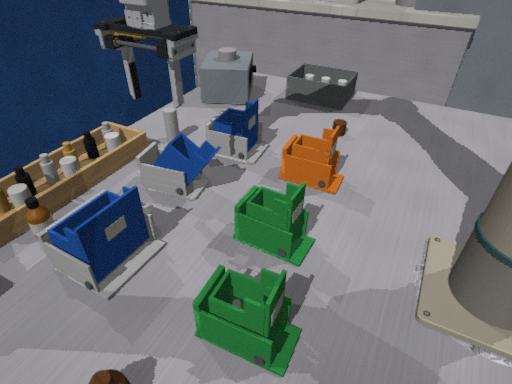

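The scene picture shows these blue bins: wide at (245,290), the hanging-open narrow one at (165,220), and medium at (135,160). The look-alikes to leave alone are orange at (227,148) and green at (290,190) and (377,230). The open blue bin is the narrow one. I'll check it in a close crop.

```bash
python3 - <<'E'
import cv2,numpy as np
s=cv2.imread("pics/scene0.png")[120:360,90:310];a=cv2.resize(s,None,fx=2.5,fy=2.5,interpolation=cv2.INTER_CUBIC)
cv2.imwrite("pics/c_scene.png",a)
s=cv2.imread("pics/side0.png")[90:300,40:280];a=cv2.resize(s,None,fx=2.5,fy=2.5,interpolation=cv2.INTER_CUBIC)
cv2.imwrite("pics/c_side.png",a)
E
```

```text
(no output)
```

View pics/c_scene.png

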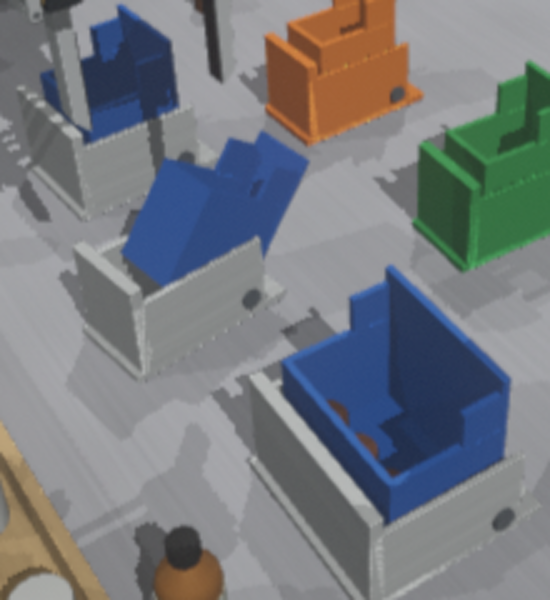

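View pics/c_side.png

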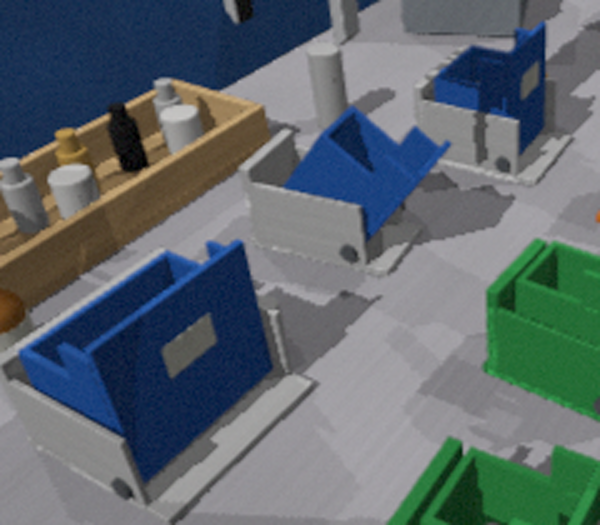

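The crops confirm it. The narrow bin is the tipped blue one (scene ~(185,200)), the wide one is at ~(248,290), and the medium one, shut, is at ~(135,160). I'll triangulate the pivot bolts and the lip ends.

```bash
cat >h.py <<'E'
from plant import bot,cams
import numpy as np
P={n:cams.camera_params(n) for n in("scene","side")}
def ray(n,u,v):
    p=P[n];T=np.array(p["T"]);d=T[:3,:3]@[(u-p["cx"])/p["fx"],(v-p["cy"])/p["fy"],1]
    return T[:3,3],d/np.linalg.norm(d)
def onz(n,uv,z):
    o,d=ray(n,*uv);return o+d*(z-o[2])/d[2]
def tri(a,b):
    A=0;B=0
    for n,uv in(("scene",a),("side",b)):
        o,d=ray(n,*uv);M=np.eye(3)-np.outer(d,d);A=A+M;B=B+M@o
    return np.linalg.solve(A,B)
sc=lambda x,y:(90+x/2.5-.3,120+y/2.5-.3)
si=lambda x,y:(40+x/2.5-.3,90+y/2.5-.3)
E
python3 - <<'E'
from h import *
np.set_printoptions(precision=4,suppress=True)
print("wide pivot",tri(sc(503,518),si(122,488)), onz("scene",sc(503,518),.02))
print("narrow pivot",tri(sc(252,298),si(348,254)),onz("scene",sc(252,298),.02))
print("med pivot",tri(sc(188,160),si(503,164)))
print("wide lip far",tri(sc(391,268),si(240,243)),onz("scene",sc(391,268),.135))
print("wide lip near",tri(sc(508,380),si(92,350)),onz("scene",sc(508,380),.135),onz("side",si(92,350),.135))
print("wide back base",onz("scene",sc(252,458),0),onz("scene",sc(375,600),0))
print("narrow back base",onz("scene",sc(86,332),0),onz("scene",sc(145,378),0))
print("narrow front base near",onz("scene",sc(285,290),0),onz("side",si(383,272),0),"far",onz("side",si(425,228),0))
print("wide front base",onz("side",si(172,518),0),onz("side",si(312,382),0))
print("narrow lip",onz("scene",sc(308,158),.103),onz("scene",sc(262,132),.103),tri(sc(308,158),si(450,145)))
E
```

```text
wide pivot [0.5785 0.2992 0.02  ] [0.5786 0.2997 0.02  ]
narrow pivot [0.6023 0.0276 0.0196] [0.6024 0.0277 0.02  ]
med pivot [ 0.5551 -0.1656  0.0196]
wide lip far [0.5711 0.1663 0.1323] [0.5731 0.1693 0.135 ]
wide lip near [0.5737 0.2865 0.1323] [0.5759 0.2899 0.135 ] [0.5716 0.2865 0.135 ]
wide back base [0.6751 0.149  0.    ] [0.6708 0.2895 0.    ]
narrow back base [ 0.7152 -0.0324  0.    ] [0.7005 0.0378 0.    ]
narrow front base near [0.5659 0.015  0.    ] [0.5767 0.0146 0.    ] far [ 0.5805 -0.0594  0.    ]
wide front base [0.5482 0.2921 0.    ] [0.546  0.1515 0.    ]
narrow lip [ 0.5274 -0.0041  0.103 ] [ 0.5381 -0.0555  0.103 ] [ 0.525  -0.0148  0.1126]
```

Request:
carry_out([
  [[0,0,-0.1],[0,0,0],1],
  [[0,0,-0.1],[0,0,0],1],
  [[0,0,0],[0,-45,0],1],
  [[0,0,0],[0,-45,0],1],
  [[0,0,0],[0,-45,0],1],
  [[0,0,0],[0,-30,0],1],
  [[0,0,0],[0,0,40],1],
  [[0,0,0],[0,0,40],1],
  [[0,0,0],[0,0,40],1],
  [[0,0,0],[0,0,0],1],
  [[0,0,0],[0,0,0],1],
], force=20)

```text
t: 1.48
ee_pos: [0.4889, -0.0328, 0.0863]
orientation: [[-0.199, 0.98, 0.001], [0.98, 0.199, -0.0], [-0.0, 0.001, -1.0]]
force: [0.6, -0.1, -0.5]
gripper_width: 0.0005
grasp_force: 0.0
```

Request:
carry_out([
  [[0,0,0],[0,12,0],1],
  [[0,0,0],[0,12,0],1],
  [[0,0,0],[0,12,0],1],
  [[0,0,0],[0,12,0],1],
  [[0,0,0],[0,12,0],1],
  [[0,0,0],[0,10,0],1],
  [[0,0,0],[0,10,0],1],
  [[0,0,0],[0,8,0],1],
  [[0,0,0],[0,6,0],1],
  [[0,0,0],[0,4,0],1],
  [[0,0,0],[0,3,0],1],
  [[0,0,0],[0,0,0],1],
])

```text
t: 2.98
ee_pos: [0.5874, -0.0127, 0.0855]
orientation: [[-0.199, 0.98, 0.0], [0.98, 0.199, 0.0], [0.0, 0.0, -1.0]]
force: [-0.6, -0.4, 0.4]
gripper_width: 0.0003
grasp_force: 0.0
```

Request:
carry_out([
  [[0,0,0],[0,2,0],1],
  [[0,0,0],[0,2,0],1],
  [[0,0,0],[0,1,0],1],
  [[0,0,0],[0,0,0],1],
])

```text
t: 3.48
ee_pos: [0.5893, -0.0123, 0.0852]
orientation: [[-0.198, 0.98, -0.006], [0.98, 0.198, -0.001], [0.0, -0.006, -1.0]]
force: [-6.1, -0.7, 4.1]
gripper_width: 0.0006
grasp_force: 3.2
```

```bash
python3 - <<'E'
from plant import cams
import cv2
s=cams.capture("side")[90:300,40:280];cv2.imwrite("pics/c_side2.png",cv2.resize(s,None,fx=2.5,fy=2.5,interpolation=cv2.INTER_CUBIC))
E
```

```text
(no output)
```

View pics/c_side2.png

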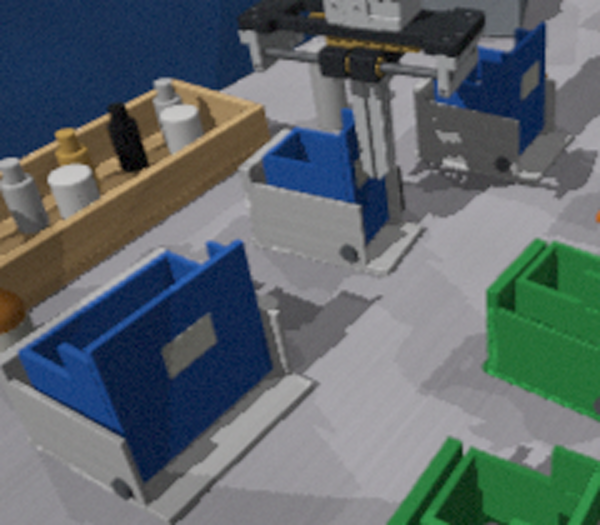

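The narrow bin (crop (340,190)) now stands upright in its stand, and 6 N shows it is against its stop. Next I back off and go to the wide bin.

Request:
carry_out([
  [[0,0,0],[0,-20,0],1],
  [[0,0,0],[0,-20,0],1],
  [[0,0,0],[0,0,-40],1],
  [[0,0,0],[0,0,-45],1],
  [[0,0,0],[0,0,-40],1],
  [[0,0,0.1],[0,0,0],1],
  [[0,0,0.1],[0,0,0],1],
  [[0,0,0],[50,10,0],1],
  [[0,0,0],[50,10,0],1],
  [[0,0,0],[50,10,0],1],
  [[0,0,0],[50,10,0],1],
  [[0,0,0],[48,10,0],1],
  [[0,0,0],[0,0,0],1],
  [[0,0,0],[0,0,0],1],
])

```text
t: 5.28
ee_pos: [0.603, 0.2275, 0.2103]
orientation: [[0.0, 1.0, -0.0], [1.0, -0.0, -0.001], [-0.001, -0.0, -1.0]]
force: [0.9, -0.0, -0.8]
gripper_width: 0.0006
grasp_force: 0.0
```

```bash
python3 - <<'E'
from plant import cams
import cv2,numpy as np
s=cams.capture("side")
a=cv2.resize(s[90:300,0:240],None,fx=1.66,fy=2.5*.66);b=cams.capture("scene")[120:360,90:310];b=cv2.resize(b,(398,346));a=cv2.resize(a,(398,346))
cv2.imwrite("pics/pair.png",np.hstack([a,b]))
E
```

```text
(no output)
```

View pics/pair.png

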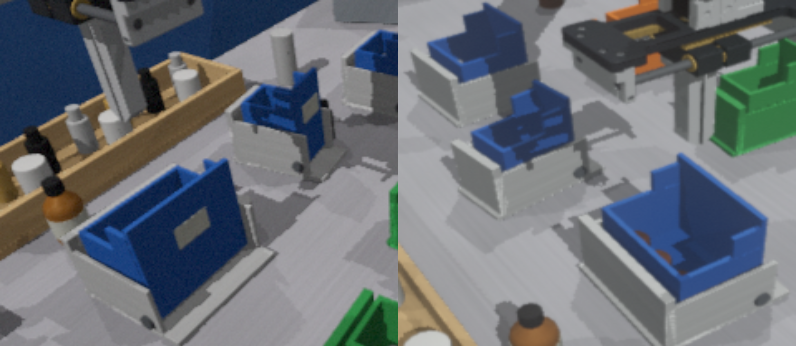

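The narrow bin is shut (left panel (290,115), right panel (525,130)), the wide bin is shut, and the tool is above it. I go down 125 mm into the gap and pull toward the robot.

Request:
carry_out([
  [[0,0,0],[0,0,30],1],
  [[0,0,0],[0,0,30],1],
  [[0,0,0],[0,0,30],1],
  [[0,0,0],[0,0,30],1],
  [[0,0,0],[0,0,5],1],
  [[0,0,0],[0,0,0],1],
  [[0,0,0],[0,-6,0],1],
  [[0,0,0],[0,-6,0],1],
  [[0,0,0],[0,-6,0],1],
  [[0,0,0],[0,-6,0],1],
])

```text
t: 6.62
ee_pos: [0.5807, 0.2288, 0.0863]
orientation: [[0.0, 1.0, 0.004], [1.0, -0.0, 0.001], [0.001, 0.004, -1.0]]
force: [5.4, 1.0, -2.9]
gripper_width: 0.0004
grasp_force: 2.3
```

Request:
carry_out([
  [[0,0,0],[0,-6,0],1],
  [[0,0,0],[0,-6,0],1],
  [[0,0,0],[0,-6,0],1],
  [[0,0,0],[0,-6,0],1],
  [[0,0,0],[0,-6,0],1],
  [[0,0,0],[0,-6,0],1],
  [[0,0,0],[0,-6,0],1],
  [[0,0,0],[0,-5,0],1],
  [[0,0,0],[0,-4,0],1],
  [[0,0,0],[0,0,0],1],
])

```text
t: 7.88
ee_pos: [0.5267, 0.2284, 0.0853]
orientation: [[-0.0, 1.0, -0.002], [1.0, 0.0, -0.0], [-0.0, -0.002, -1.0]]
force: [0.5, -0.2, 1.0]
gripper_width: 0.0001
grasp_force: 0.5
```

Request:
carry_out([
  [[0,0,0],[0,-3,0],1],
  [[0,0,0],[0,-2,0],1],
  [[0,0,0],[0,-2,0],1],
  [[0,0,0],[0,0,0],1],
])

```text
t: 8.38
ee_pos: [0.5206, 0.2283, 0.0854]
orientation: [[-0.0, 1.0, -0.001], [1.0, 0.0, -0.0], [-0.0, -0.001, -1.0]]
force: [1.3, 0.4, 0.1]
gripper_width: 0.0006
grasp_force: 0.7
```

Request:
carry_out([
  [[0,0,0],[0,-2,0],1],
  [[0,0,0],[0,-2,0],1],
  [[0,0,0],[0,-2,0],1],
  [[0,0,0],[0,0,0],1],
])

```text
t: 8.88
ee_pos: [0.5145, 0.2284, 0.0855]
orientation: [[-0.0, 1.0, -0.001], [1.0, 0.0, -0.0], [-0.0, -0.001, -1.0]]
force: [1.1, 0.9, 0.7]
gripper_width: 0.0006
grasp_force: 0.7
```

```bash
python3 - <<'E'
from plant import cams
import cv2,numpy as np
a=cams.capture("side")[90:300,0:240];b=cams.capture("scene")[120:360,90:310]
cv2.imwrite("pics/pair2.png",np.hstack([cv2.resize(a,(398,346)),cv2.resize(b,(398,346))]))
E
```

```text
(no output)
```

View pics/pair2.png

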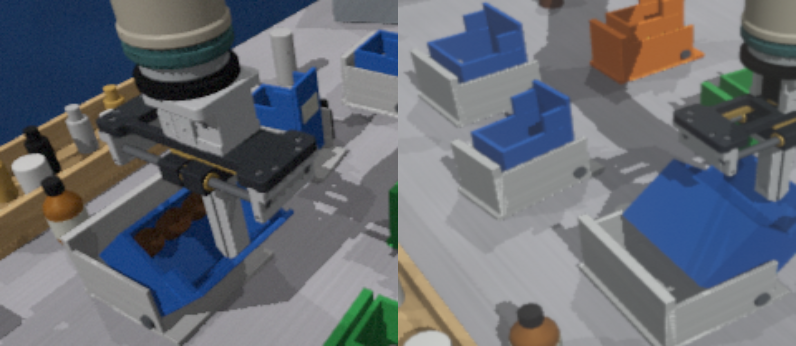

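The wide bin (left panel (190,240), right panel (700,220)) is tipped most of the way. I go on until the stop is felt.

Request:
carry_out([
  [[0,0,0],[0,-2,0],1],
  [[0,0,0],[0,-2,0],1],
  [[0,0,0],[0,-1,0],1],
  [[0,0,0],[0,0,0],1],
])

```text
t: 9.48
ee_pos: [0.512, 0.2285, 0.0861]
orientation: [[0.0, 1.0, 0.004], [1.0, -0.0, 0.001], [0.001, 0.004, -1.0]]
force: [5.4, -0.3, 1.1]
gripper_width: -0.0
grasp_force: 2.2
```

The stop is reached: the force rises to 5 N and the tool has stalled. Now I withdraw.

Request:
carry_out([
  [[0,0,0],[0,-1,0],1],
  [[0,0,0],[0,0,0],1],
  [[0,0,0],[0,12,0],1],
  [[0,0,0],[0,5,-10],1],
  [[0,0,0],[0,0,-30],1],
  [[0,0,0],[0,0,-40],1],
  [[0,0,0],[0,0,-50],1],
  [[0,0,0],[-45,0,-50],1],
  [[0,0,0],[-50,0,0],1],
  [[0,0,0],[-50,0,0],1],
  [[0,0,0],[0,0,0],1],
  [[0,0,0],[0,0,0],1],
])

```text
t: 10.98
ee_pos: [0.5255, 0.0873, 0.2621]
orientation: [[-0.0, 1.0, -0.001], [1.0, 0.0, 0.001], [0.001, -0.001, -1.0]]
force: [0.5, 1.6, 0.3]
gripper_width: 0.0005
grasp_force: 0.0
```

```bash
python3 - <<'E'
from plant import cams
import cv2,numpy as np
a=cams.capture("side")[90:300,0:240];b=cams.capture("scene")[120:360,90:310]
cv2.imwrite("pics/pair3.png",np.hstack([cv2.resize(a,(398,346)),cv2.resize(b,(398,346))]))
E
```

```text
(no output)
```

View pics/pair3.png

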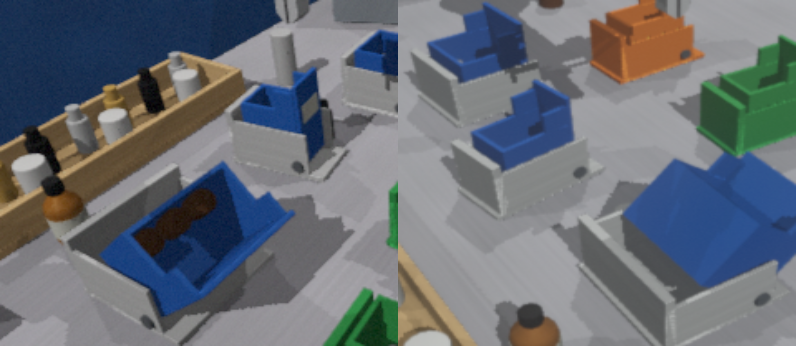

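The wide bin is tipped to its stop (left panel (200,230)), and the narrow bin (290,115) and medium bin (right panel (475,50)) are shut. The arm is clear of everything.

```bash
python3 -c "
from plant import finish_job
print(finish_job())"
```

```text
the job is handed in; nothing more can be done
None
```

The job is handed in at about 11 s of the 45 s: the narrow bin is pushed home, the wide bin is tipped to its stop, the medium bin is still shut and the arm is clear; the hand-in call returned no verdict, so this rests on the force readings and the last pictures.

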